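# Scoop the cooking potatoes out of the vegetable bin

### The arm

A 7-joint arm with a two-finger parallel gripper is mounted at the origin on the work surface. World frame = base frame: x ahead of the robot, y to its left, z up, the work surface at z = 0. Lengths are in m, angles in rad, forces in N, time in s.
With the tool pointing down it reaches from about 0.425 to 0.8 m from the base axis. Payload 8.3 kg.
Tool frame: the origin (TCP) lies midway between the tips of the shut fingers; the grasp point (between the pads) lies 19 mm behind it (r.grip_depth is the distance from the TCP to the grasp point, in m); z points along the fingers, y is the line along which they close (so a half turn about z gives the same grasp; the last joint's range is limited). The gripper opens to 85 mm and grips with 20 to 120 N. Pads are 22 mm wide; open, the fingers measure 114 mm over their backs; the gripper's body (76 mm by 85 mm) begins 54 mm behind the grasp point. The pads swing forward as they close: fully open they stand 13 mm farther back than shut.
Start: joints at [1.061, 0.383, 0.016, 1.37, -0.006, 1.388, -0.046], TCP at [0.27, -0.564, 0.231] pointing down, gripper open.
Joint ranges: [-2.95, 2.95], [-0.25, 2.06], [-1.52, 1.56], [0.18, 2.33], [-1.44, 4.58], [0.02, 2.06], [-3.01, 3.01]. Speed limits (rad/s): [2.39, 2.39, 3.01, 3.01, 3.14, 3.14, 3.14].

### API

Orientations are given as a unit quaternion [x, y, z, w].
In Python, from workcell import r gives the robot as it stands. Calls block until the motion is done:
- r.reach(position, orientation): joint-space move of the TCP to a pose.
- r.move_straight(position, frame=None, velocity=0.15): straight line of the TCP; frame=None keeps the orientation; velocity is the mean speed in m/s.
- r.goto_joints(angles): joint-space move.
- r.release() and r.clamp(): open the fingers fully, or close them until they stop; the grip force is fixed at half the most.
- r.dwell(seconds).
- r.inverse_kinematics(position, orientation): joint angles nearest the present ones, or None.
- r.get_image(name): name is "scene" or "top" or "wrist"; returns a dict with "frame" (400x640x3 uint8, blue, green, red), "camera_matrix" (3x3 intrinsics, pixels), "world_to_cam" (4x4, takes a point from world to camera coordinates); the wrist camera has in their place "hand_eye" (4x4, takes a point from camera to tool coordinates, whose origin is the TCP and whose axes are the flange's). Camera axes: x right, y down, z forward; pixel columns grow to the right and rows downward; lengths in m; the calibration is good to about 2 mm. A picture is of the moment at which its call begins: read the wrist's pose just before it. There is no depth.
A pose or a line that the arm cannot do raises r.IKError and nothing moves.
- r.close_job(): hands the job in; it is judged then, once.
Readings, each from a call of its own:
- r.current_time_s(): time.
- r.current_q(): joint angles.
- r.current_qvel(): joint speeds.
- r.current_tau(): joint torques, N m.
- r.current_ee_pos(): TCP position.
- r.current_eef_rot(): TCP orientation.
- r.current_wrist_force(): force on the tool from outside, world axes, zero at the start.
- r.current_wrist_torque(): the same for the moment, N m.
- r.current_gripper_width(): opening from 0.0 (shut) to 1.0 (fully open).
- r.current_finger_force(): force on a finger pad.
Only numpy, scipy, OpenCV 4.12 (cv2) and the standard library are available. Lean on these libraries where they do the work, as an engineer would, in place of code of your own. Each camera call takes 0.05 s, during which the arm holds its last target. There are 200 camera calls.

### The job

Turn the vegetable bin's cam lever to free its cover, slide the cover fully open, and with the slotted scoop lift all the big potatoes out and tip them into the baking dish, leaving the tiny ones, which fall through the slots, in the bin. Do not touch the big potatoes with the gripper, never force the cover while the lever locks it, and leave the mug, soap, tub and sponge where they are. When all the big ones are in the dish, slide the cover fully shut, lock it again with the lever, and leave the scoop standing upright on the worktop.

Things in the scene. Friction and masses are not known exactly. Their poses are not given: they have to be found in the camera images.
- bin: plywood vegetable bin, fixed, origin on the worktop under its trough's middle, x away from the robot, y left. Trough: x -84 to 84 mm, floor y -160 to 160, 8 mm above the worktop; long walls upright, end walls sloping out 20 degrees. Rim 68 mm up, outside y -194 to 194, front at x -92. A solid deck of rim height behind it (x 84 to 280), on which the cover slides back
- cover (a joint): clear plastic sliding cover on the trough, 6 mm thick, top 76 mm above the worktop: 0 m = shut, slides along the bin's +x (away from the robot), 0.18 m = fully open; 1.5 N of friction. When shut and locked, the cam lever's nose stands right behind its rear edge
- cover_grip (a point): middle of the wooden grip bar near the cover's front edge: 18 mm thick along the bin's x, 70 mm long along y, from 76 to 106 mm above the worktop (the point is 90 mm up); moves with the cover
- lever (a joint): flat steel cam lever at the bin's left rear, upright pivot at bin x 109, y 205 mm. 0 rad = locked: its arm points along the bin's -x (to the robot), its nose blocks the cover's rear edge. Turns anticlockwise seen from above; 1.57 = free: arm along the bin's -y, over the deck, the cover passes under it. Stop at 1.6. About 3 N at the peg, stays where left
- lever_peg (a point): middle of the upright black peg on the lever's arm, by which it is turned: 16 mm thick, from 90 to 126 mm above the worktop (the point is 113 mm up), 75 mm from the pivot
- scoop: slotted steel scoop, 250 g; origin at the middle of its underside, x to its open front. x -62 to 60 mm, 140 mm wide, 150 mm high. Floor of five 3 mm bars along x, slots of 29 mm, open at the tips; back wall 42 mm high, side walls 42 mm in the rear half, falling to the tips in front. A bail over its middle (x = 0) carries a wooden grip
- scoop_grip (a point): middle of the scoop's wooden grip, 133 mm above the scoop's underside: 24 mm thick along the scoop's x, 62 mm long along its y, 34 mm high (116 to 150 mm above the underside)
- dish: white rectangular baking dish standing loose on the worktop, 230 mm along its x, 190 mm along its y, 50 mm high, walls 6 mm; origin at the middle of its underside. About 800 g
- K1: a plain brown potato worth cooking, rounded and oblong, 66 mm long and 46 mm thick; origin at its centre, x along its length. Starts lying in the trough of the bin; may be absent
- K2: a plain brown potato worth cooking, rounded and oblong, 66 mm long and 46 mm thick; origin at its centre, x along its length. Starts lying in the trough of the bin; may be absent
- K3: a plain brown potato worth cooking, rounded and oblong, 66 mm long and 46 mm thick; origin at its centre, x along its length. Starts lying in the trough of the bin; may be absent
- K4: a plain brown potato worth cooking, rounded and oblong, 66 mm long and 46 mm thick; origin at its centre, x along its length. Starts lying in the trough of the bin; may be absent
- K5: a plain brown potato worth cooking, rounded and oblong, 66 mm long and 46 mm thick; origin at its centre, x along its length. Starts lying in the trough of the bin; may be absent
- S1: a tiny potato of the same brown, a ball of 22 mm; origin at its centre. Starts in the trough of the bin and belongs there; may be absent
- S2: a tiny potato of the same brown, a ball of 22 mm; origin at its centre. Starts in the trough of the bin and belongs there; may be absent
- S3: a tiny potato of the same brown, a ball of 22 mm; origin at its centre. Starts in the trough of the bin and belongs there; may be absent
- S4: a tiny potato of the same brown, a ball of 22 mm; origin at its centre. Starts in the trough of the bin and belongs there; may be absent
- S5: a tiny potato of the same brown, a ball of 22 mm; origin at its centre. Starts in the trough of the bin and belongs there; may be absent
- mug: white mug, 80 mm wide, 95 mm high; origin at the middle of its underside; a bystander
- soap: amber soap bottle, 60 mm wide, 190 mm high; origin at the middle of its underside; a bystander
- tub: clear plastic tub, 110 by 160 by 60 mm high; origin at the middle of its underside; a bystander
- sponge: yellow sponge block, 110 by 70 by 30 mm high; origin at the middle of its underside; a bystander

How it is judged:
On the way, in this order (a step that is already met when the one before it is completed fails the run):
1. the cam lever is turned free (past 1.3 rad) (value of joint lever above 1.3 rad), for 0.1 s.
2. the cover is slid fully open (past 0.16 m) (value of joint cover above 0.16 m), for 0.1 s.
3. all the big potatoes lie in the dish, with the cover still open (x of K1 in the frame of dish between -0.115 and 0.115 m and y of K1 in the frame of dish between -0.095 and 0.095 m and z of K1 in the frame of dish between 0 and 0.08 m and x of K2 in the frame of dish between -0.115 and 0.115 m and y of K2 in the frame of dish between -0.095 and 0.095 m and z of K2 in the frame of dish between 0 and 0.08 m and x of K3 in the frame of dish between -0.115 and 0.115 m and y of K3 in the frame of dish between -0.095 and 0.095 m and z of K3 in the frame of dish between 0 and 0.08 m and x of K4 in the frame of dish between -0.115 and 0.115 m and y of K4 in the frame of dish between -0.095 and 0.095 m and z of K4 in the frame of dish between 0 and 0.08 m and x of K5 in the frame of dish between -0.115 and 0.115 m and y of K5 in the frame of dish between -0.095 and 0.095 m and z of K5 in the frame of dish between 0 and 0.08 m and value of joint cover above 0.1 m), for 0.3 s.
4. the cover is slid shut again (within 8 mm) (value of joint cover below 0.008 m), for 0.2 s.
5. the lever is turned back to locked (below 0.3 rad) (value of joint lever below 0.3 rad), for 0.2 s.
At the end, for the whole second after the job is handed in: every big potato that is present lies at rest inside the dish, every tiny one in the trough of the bin, the cover is shut within 8 mm, the lever locked (below 0.3 rad), and the scoop stands upright (within 0.12 rad) and at rest on the worktop (x of K1 in the frame of dish between -0.115 and 0.115 m and y of K1 in the frame of dish between -0.095 and 0.095 m and z of K1 in the frame of dish between 0 and 0.08 m and x of K2 in the frame of dish between -0.115 and 0.115 m and y of K2 in the frame of dish between -0.095 and 0.095 m and z of K2 in the frame of dish between 0 and 0.08 m and x of K3 in the frame of dish between -0.115 and 0.115 m and y of K3 in the frame of dish between -0.095 and 0.095 m and z of K3 in the frame of dish between 0 and 0.08 m and x of K4 in the frame of dish between -0.115 and 0.115 m and y of K4 in the frame of dish between -0.095 and 0.095 m and z of K4 in the frame of dish between 0 and 0.08 m and x of K5 in the frame of dish between -0.115 and 0.115 m and y of K5 in the frame of dish between -0.095 and 0.095 m and z of K5 in the frame of dish between 0 and 0.08 m and x of S1 in the frame of bin between -0.09 and 0.09 m and y of S1 in the frame of bin between -0.185 and 0.185 m and z of S1 in the frame of bin between 0 and 0.07 m and x of S2 in the frame of bin between -0.09 and 0.09 m and y of S2 in the frame of bin between -0.185 and 0.185 m and z of S2 in the frame of bin between 0 and 0.07 m and x of S3 in the frame of bin between -0.09 and 0.09 m and y of S3 in the frame of bin between -0.185 and 0.185 m and z of S3 in the frame of bin between 0 and 0.07 m and x of S4 in the frame of bin between -0.09 and 0.09 m and y of S4 in the frame of bin between -0.185 and 0.185 m and z of S4 in the frame of bin between 0 and 0.07 m and x of S5 in the frame of bin between -0.09 and 0.09 m and y of S5 in the frame of bin between -0.185 and 0.185 m and z of S5 in the frame of bin between 0 and 0.07 m and value of joint cover below 0.008 m and value of joint lever below 0.3 rad and height (world z) of scoop between -0.005 and 0.012 m and angle between scoop's own z axis and vertical below 0.12 rad and linear speed of scoop below 0.03 m/s and linear speed of each of K1, K2, K3, K4, K5 below 0.05 m/s); the robot touches nothing.
It fails at once if the cover is forced open (past 40 mm) while the lever is not free (below 0.8 rad) (value of joint cover above 0.04 m and value of joint lever below 0.8 rad).
It fails at once if a big potato is touched by the gripper's fingers (over 1 N) (contact force between the fingers and K1 above 1 N or contact force between the fingers and K2 above 1 N or contact force between the fingers and K3 above 1 N or contact force between the fingers and K4 above 1 N or contact force between the fingers and K5 above 1 N).
It fails at once if the mug, soap, tub or sponge is moved (over 40 mm) (distance of any of mug, soap, tub, sponge from where it was at the start of the episode above 0.04 m).
Of K1, K2, K3, K4, K5 only 3 to 5 are there at a start; the rules pass over those that are not, and their reading is None.
Of S1, S2, S3, S4, S5 only 3 to 5 are there at a start; the rules pass over those that are not, and their reading is None.
At some moment in a run one of dish, scoop may be knocked a few centimetres aside while the robot is not near it.
It also fails if it takes over 210 s, if anything falls off the work surface, if the arm or the gripper's body presses on something with over 40 N, if the wrist force passes 120 N, or if a joint passes its speed limit or range.

## Working session

There is one attempt and no reset: what is moved stays moved. The work goes in short steps, each a Python script; the robot and the scene stay as the last script left them, time stands still between calls to the robot, and variables do not carry over. Pictures are saved under pics/ and viewed, at most 14 in all, crops included, and the job is handed in when it is done.

```bash
ls; mkdir -p pics; python3 - <<'E'
from workcell import r
import cv2
for n in("scene","top"):
    d=r.get_image(n); cv2.imwrite(f"pics/{n}0.png",d["frame"]); print(n,d["camera_matrix"].round(1).tolist(),d["world_to_cam"].round(3).tolist())
print(r.current_time_s(),r.current_eef_rot(),r.grip_depth)
E
```

```text
pics
scene [[520.5, 0.0, 320.8], [0.0, 520.5, 200.1], [0.0, 0.0, 1.0]] [[-0.877, 0.48, -0.012, 0.462], [0.333, 0.591, -0.735, -0.118], [-0.345, -0.649, -0.678, 1.479], [0.0, 0.0, 0.0, 1.0]]
top [[389.1, 0.0, 329.2], [0.0, 389.1, 203.2], [0.0, 0.0, 1.0]] [[0.025, -0.999, -0.028, -0.001], [-0.995, -0.023, -0.094, 0.529], [0.093, 0.03, -0.995, 1.076], [0.0, 0.0, 0.0, 1.0]]
0.1 [ 9.75148022e-01  2.21552622e-01 -2.01494450e-04 -8.54350147e-04] 0.0187
```

View pics/top0.png

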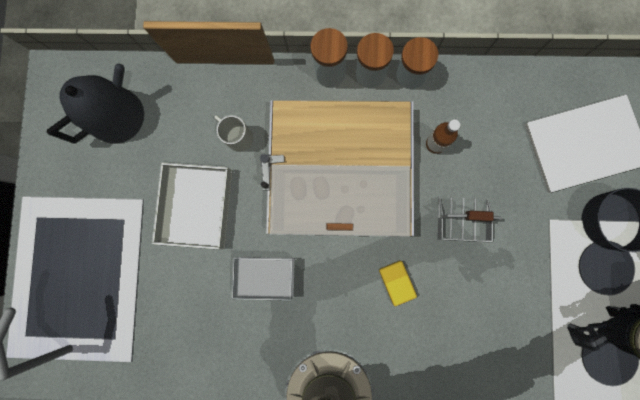

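View pics/scene0.png

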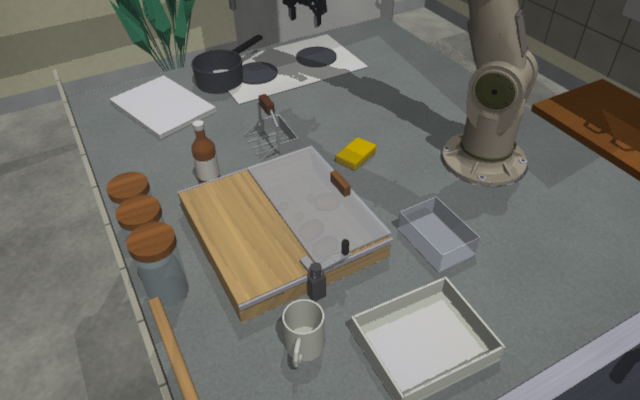

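```bash
cat > h.py <<'E'
from workcell import r
import cv2,numpy as np
from scipy.spatial.transform import Rotation as R
def cam(n):
    d=r.get_image(n); return d["frame"],d["camera_matrix"],d["world_to_cam"]
def p2w(K,W,uv,z):
    uv=np.atleast_2d(np.float64(uv)); d=(np.linalg.inv(K)@np.c_[uv,np.ones(len(uv))].T).T@W[:3,:3]
    c=-W[:3,:3].T@W[:3,3]; return c+d*((z-c[2])/d[:,2])[:,None]
def w2p(K,W,p):
    p=np.atleast_2d(p); q=(K@(W[:3,:3]@p.T+W[:3,3:])).T; return q[:,:2]/q[:,2:]
def down(yaw):  # tool z down, tool y (closing line) at world angle yaw+90deg ; tool x along yaw
    c,s=np.cos(yaw),np.sin(yaw)
    return R.from_matrix(np.array([[c,s,0],[s,-c,0],[0,0,-1.]]))
E
python3 - <<'E'
from h import *
f,K,W=cam("top")
pts=dict(binFL=(265,235,.068),binFR=(414,236,.068),binRL=(271,101,.068),binRR=(412,101,.068),peg=(266,180,.113),piv=(266,158,.08),grip=(340,227,.09),sgrip=(481,215,.133),
 dTL=(163,163,.05),dTR=(227,166,.05),dBL=(154,244,.05),dBR=(221,248,.05),sTL=(443,201,0),sBL=(440,240,0),sTR=(492,205,0),sBR=(494,240,0),soap=(432,152,0),mug=(231,130,.095),sponge=(398,283,.03),tub=(264,278,.06))
for k,(u,v,z) in pts.items(): print(k,p2w(K,W,(u,v),z)[0].round(3))
f2=r.get_image("scene")["frame"]
a=cv2.resize(f[185:260,420:520],None,fx=5,fy=5,interpolation=2); b=cv2.resize(f2[85:165,235:305],None,fx=5,fy=5,interpolation=2)
a=cv2.copyMakeBorder(a,0,25,0,0,0); cv2.imwrite("pics/c1.png",cv2.hconcat([a[:400],b])[:, :800] if 1 else a)
cv2.imwrite("pics/c2.png",cv2.resize(f[150:260,250:430],None,fx=4.4,fy=4.4,interpolation=2))
E
```

```text
binFL [0.434 0.182 0.068]
binFR [ 0.442 -0.219  0.068]
binRL [0.808 0.181 0.068]
binRR [ 0.814 -0.212  0.068]
peg [0.578 0.177 0.113]
piv [0.644 0.186 0.08 ]
grip [ 0.46 -0.02  0.09]
sgrip [ 0.498 -0.374  0.133]
dTL [0.63  0.484 0.05 ]
dTR [0.625 0.301 0.05 ]
dBL [0.402 0.494 0.05 ]
dBR [0.396 0.306 0.05 ]
sTL [ 0.545 -0.314  0.   ]
sBL [ 0.433 -0.305  0.   ]
sTR [ 0.537 -0.453  0.   ]
sBR [ 0.437 -0.457  0.   ]
soap [ 0.688 -0.283  0.   ]
mug [0.716 0.281 0.095]
sponge [ 0.312 -0.183  0.03 ]
tub [0.319 0.182 0.06 ]
```

View pics/c1.png

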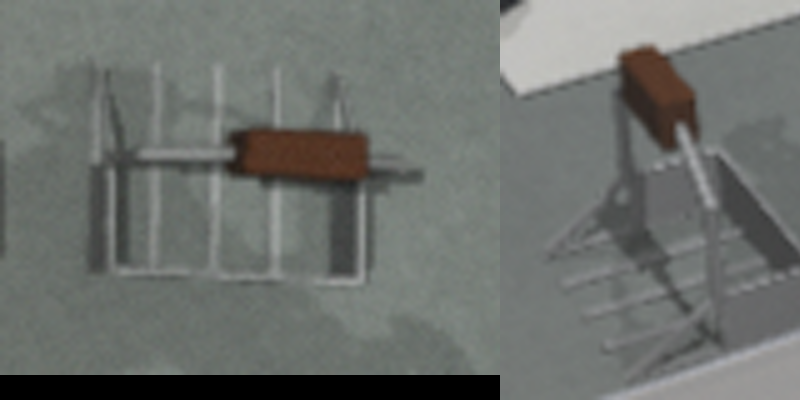

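View pics/c2.png

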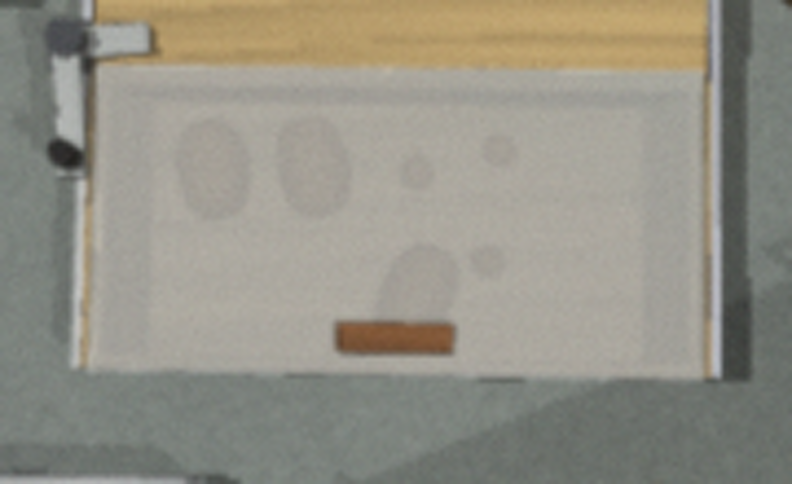

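```bash
cat >> h.py <<'E'
def blob(mask,roi):
    u0,v0,u1,v1=roi; m=np.zeros_like(mask); m[v0:v1,u0:u1]=mask[v0:v1,u0:u1]
    n,l,s,c=cv2.connectedComponentsWithStats(np.uint8(m>0)); i=1+np.argmax(s[1:,4])
    return l==i,c[i],s[i]
def tri(A,B): # (K,W,uv)x2
    P=[k@w[:3] for k,w,_ in(A,B)]; X=cv2.triangulatePoints(P[0],P[1],np.float64(A[2]).reshape(2,1),np.float64(B[2]).reshape(2,1)); return (X[:3]/X[3]).ravel()
def brown(f):
    h=cv2.cvtColor(f,cv2.COLOR_BGR2HSV); return cv2.inRange(h,(3,110,50),(16,255,200))
E
python3 - <<'E'
from h import *
T=cam("top");S=cam("scene")
print("campos",(-T[2][:3,:3].T@T[2][:3,3]).round(3))
dk=lambda f:np.uint8(f.max(2)<60)*255
for name,mt,ms,rt,rs in(("peg",dk(T[0]),dk(S[0]),(258,170,274,190),(338,235,354,256)),("bar",brown(T[0]),brown(S[0]),(320,218,360,236),(325,168,355,198)),("sgrip",brown(T[0]),brown(S[0]),(460,205,500,225),(255,90,280,120))):
    a=blob(mt,rt);b=blob(ms,rs); print(name,a[1],a[2],b[1],b[2],tri((T[1],T[2],a[1]),(S[1],S[2],b[1])).round(4), cv2.minAreaRect(np.argwhere(a[0])[:,::-1].astype(np.float32)))
# rim corners via deck wood
h=cv2.cvtColor(T[0],cv2.COLOR_BGR2HSV); m=cv2.inRange(h,(10,60,120),(30,200,255)); a=blob(m,(255,90,425,175)); rc=cv2.boxPoints(cv2.minAreaRect(np.argwhere(a[0])[:,::-1].astype(np.float32))); print(rc,p2w(T[1],T[2],rc,.068).round(4))
E
```

```text
campos [ 0.426 -0.021  1.12 ]
peg [264.32142857 184.71428571] [261 182   7   6  28] [345.02173913 246.92391304] [342 240   7  15  92] [0.5662 0.1815 0.1088] ((264.3000183105469, 184.90000915527344), (6.708203315734863, 4.0249223709106445), 26.56505012512207)
bar [339.54362416 226.42281879] [327 224  26   6 149] [341.38150289 181.95375723] [331 171  19  25 173] [ 0.4597 -0.0178  0.0942] ((339.5, 226.5), (5.0, 25.0), 90.0)
sgrip [480.52912621 215.61650485] [468 211  25  10 206] [266.02564103 100.14102564] [260  95  13  11  78] [ 0.496  -0.3685  0.1467] ((480.16156005859375, 215.5774688720703), (24.079877853393555, 8.580951690673828), 3.814074993133545)
[[271. 101.]
 [410. 101.]
 [410. 167.]
 [271. 167.]] [[ 0.8084  0.1808  0.068 ]
 [ 0.8143 -0.2061  0.068 ]
 [ 0.629  -0.2072  0.068 ]
 [ 0.6213  0.1733  0.068 ]]
```

```bash
cat >> h.py <<'E'
def wrist():
    p=r.current_ee_pos(); q=r.current_eef_rot(); d=r.get_image("wrist")
    M=np.eye(4); M[:3,:3]=R.from_quat(q).as_matrix(); M[:3,3]=p
    return d["frame"],d["camera_matrix"],np.linalg.inv(M@d["hand_eye"])
E
python3 - <<'E'
from h import *
for yaw in (0,np.pi/2,-np.pi/2,np.pi):
    q=r.inverse_kinematics([.52,.08,.38],down(yaw).as_quat()); print(yaw,None if q is None else np.round(q,2))
r.reach([.52,.08,.38],down(0).as_quat())
f,K,W=wrist(); cv2.imwrite("pics/w1.png",f); np.savez("w1.npz",K=K,W=W); print(K.round(0).tolist(),W.round(3).tolist(),r.current_time_s())
E
```

```text
0 [ 0.38  0.21 -0.73  1.32  0.14  1.66 -1.89]
1.5707963267948966 [ 0.41  0.21 -0.77  1.32  0.15  1.67 -0.33]
-1.5707963267948966 [ 0.73  0.36 -1.28  1.31  0.35  1.71  2.66]
3.141592653589793 [ 0.46  0.22 -0.83  1.32  0.16  1.67  1.23]
[[288.0, 0.0, 319.0], [0.0, 288.0, 206.0], [0.0, 0.0, 1.0]] [[-0.001, -1.0, 0.0, 0.08], [-0.961, 0.001, 0.278, 0.423], [-0.278, 0.0, -0.961, 0.666], [0.0, 0.0, 0.0, 1.0]] 2.8583
```

View pics/w1.png

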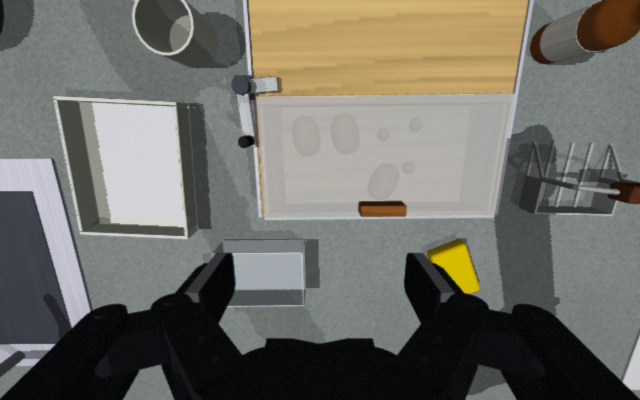

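```bash
python3 - <<'E'
from h import *
d=np.load("w1.npz");K,W=d["K"],d["W"]
for n,uv,z in(("pegtop",(246,142),.126),("pegmid",(246,142),.113),("piv",(241,86),.1),("FL",(260,218),.068),("FR",(496,216),.068),("bar",(383,209),.1)): print(n,p2w(K,W,uv,z).round(4))
E
```

```text
pegtop [[0.5662 0.178  0.126 ]]
pegmid [[0.5654 0.1812 0.113 ]]
piv [[0.6392 0.1859 0.1   ]]
FL [[0.4388 0.178  0.068 ]]
FR [[ 0.4419 -0.2139  0.068 ]]
bar [[ 0.4639 -0.0182  0.1   ]]
```

```bash
cat >> h.py <<'E'
PIV=np.array([.640,.184])
def lever(phi,z=.094): return [*(PIV-.0745*np.array([np.cos(phi),np.sin(phi)])),z],down(phi).as_quat()
E
python3 - <<'E'
from h import *
p,q=lever(.0); r.reach([p[0],p[1],.2],q); r.move_straight(p,velocity=.2); r.clamp()
print(r.current_gripper_width(),r.current_finger_force(),r.current_wrist_force())
for a in np.linspace(0,1.56,9)[1:]:
    p,q=lever(a); r.move_straight(p,q,velocity=.1); print(round(a,2),r.current_ee_pos().round(3),r.current_wrist_force().round(1))
r.release(); p=r.current_ee_pos(); r.move_straight([p[0],p[1],.22],velocity=.25)
r.reach([.45,-.018,.2],down(np.pi/2+.012).as_quat())
f,K,W=wrist(); cv2.imwrite("pics/w2.png",f); np.savez("w2.npz",K=K,W=W); print(r.current_time_s())
E
```

```text
0.16545554318477712 58.41626286506653 [-2.78084885 -1.37399089  5.31901854]
0.2 [0.568 0.169 0.094] [ 3.  -1.1  2.4]
0.39 [0.573 0.156 0.094] [ 6.5  0.1 -0.6]
0.58 [0.58  0.144 0.094] [10.7  2.6 -4.1]
0.78 [0.59  0.133 0.094] [12.8  4.5 -5.3]
0.98 [0.598 0.126 0.094] [2.3 5.4 1.7]
1.17 [0.611 0.119 0.094] [1.6 5.8 1.7]
1.36 [0.625 0.114 0.094] [1.6 5.1 2.9]
1.56 [0.639 0.113 0.094] [0.9 6.2 2.8]
10.125
```

View pics/w2.png

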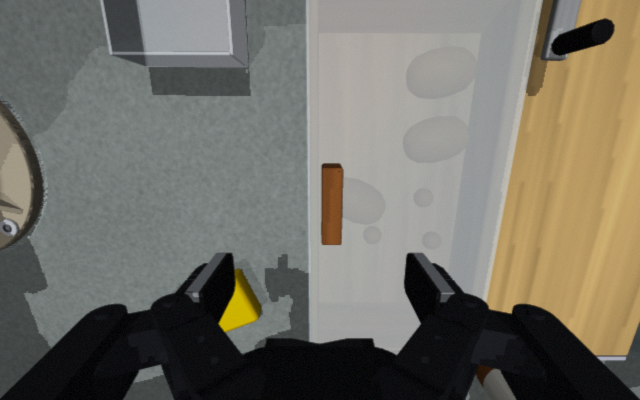

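```bash
python3 - <<'E'
from h import *
d=np.load("w2.npz"); f=cv2.imread("pics/w2.png"); m,c,s=blob(brown(f),(310,150,355,255)); print(c,s,p2w(d["K"],d["W"],c,.1)); 
b=p2w(d["K"],d["W"],c,.1)[0]
r.move_straight([b[0],b[1],.15],velocity=.2); r.move_straight([b[0],b[1],.083],velocity=.1); r.clamp(); print(r.current_gripper_width(),r.current_wrist_force().round(1))
p=r.current_ee_pos(); y=.012
for k in(.06,.12,.176):
    r.move_straight([p[0]+k*np.cos(y),p[1]+k*np.sin(y),p[2]],velocity=.1); print(r.current_ee_pos().round(3),r.current_wrist_force().round(1))
r.release(); p=r.current_ee_pos(); r.move_straight([p[0],p[1],.3],velocity=.3)
r.reach([.48,-.05,.42],down(0).as_quat())
f,K,W=wrist(); cv2.imwrite("pics/w3.png",f); np.savez("w3.npz",K=K,W=W); print(r.current_time_s())
E
```

```text
[331.40188679 203.57987421] [ 322  164   21   81 1590] [[ 0.46208282 -0.0149036   0.1       ]]
0.2000063047822353 [-0.9 -0.8  4.3]
[ 0.522 -0.014  0.083] [ 1.5 -0.5  2.4]
[ 0.582 -0.014  0.083] [ 1.8 -2.4  3. ]
[ 0.638 -0.013  0.083] [ 1.5 -3.2  3.8]
16.95
```

View pics/w3.png

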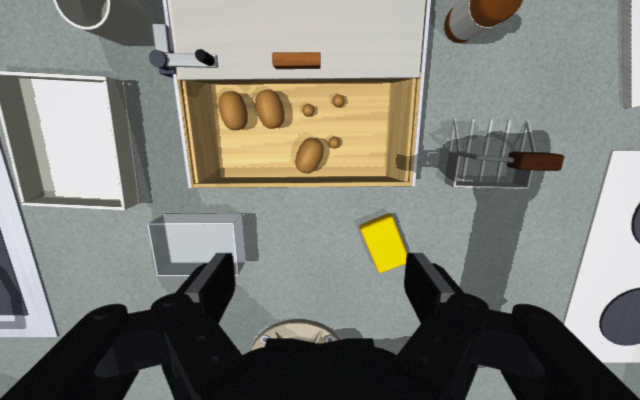

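```bash
cat >> h.py <<'E'
H=.113  # TCP height in scoop frame when held
def sc(x,y,z,yaw,pitch=0,side=1):
    """TCP pose for scoop origin at x,y,z; pitch>0 = nose down"""
    Rs=R.from_euler('ZY',[yaw,pitch]); M=Rs.as_matrix()
    t=np.array([x,y,z])+M@[0,0,H]
    return t,R.from_matrix(np.c_[side*M[:,1],side*M[:,0],-M[:,2]]).as_quat()
E
python3 - <<'E'
from h import *
d=np.load("w3.npz");K,W=d["K"],d["W"]; f=cv2.imread("pics/w3.png")
T=cam("top")
m,c,s=blob(brown(f),(500,140,575,180)); mt,ct,st=blob(brown(T[0]),(440,195,520,235)); print("sgrip",c,ct,tri((K,W,c),(T[1],T[2],ct)).round(4),p2w(K,W,c,.14).round(4),p2w(T[1],T[2],ct,.145).round(4))
h=cv2.cvtColor(f,cv2.COLOR_BGR2HSV); m=cv2.inRange(h,(5,110,60),(18,255,190)); m[:80]=0;m[185:]=0;m[:,:215]=0;m[:,385:]=0
m=cv2.morphologyEx(m,cv2.MORPH_OPEN,np.ones((3,3)))
n,l,s,cc=cv2.connectedComponentsWithStats(m)
for i in range(1,n):
    if s[i,4]>30: print(s[i],p2w(K,W,cc[i],.031 if s[i,4]>300 else .019).round(3))
for uv in((181,80),(191,186),(420,77),(415,185)): print("rim",p2w(K,W,uv,.068).round(4))
for uv in((218,82),(220,178),(392,82),(387,178)): print("floor",p2w(K,W,uv,.008).round(4))
for uv in((453,183),(533,185),(452,122),(530,122)): print("scoop",p2w(K,W,uv,.042 if uv[1]>150 else .0).round(4))
for side in(1,-1):
  for n,a in(("grasp",(.5,-.37,0,-.03)),("sweep0",(.53,-.11,.01,1.58)),("sweep1",(.53,.08,.01,1.58)),("up",(.53,.07,.2,1.58,-.35)),("tip-x",(.56,.4,.12,3.14,.9)),("tip-x",(.56,.4,.12,3.14,1.2)),("tip+y",(.51,.36,.12,1.57,.9)),("tip+y",(.51,.36,.12,1.57,1.2)),("tip-y",(.51,.44,.12,-1.57,1.))):
    p,q=sc(*a,side=side); j=r.inverse_kinematics(p,q); print(side,n,None if j is None else j.round(2))
E
```

```text
sgrip [541.43894389 161.93234323] [480.97005988 215.47904192] [ 0.4961 -0.3701  0.1444] [[ 0.4961 -0.3737  0.14  ]] [[ 0.4957 -0.3697  0.145 ]]
[255  89  30  40 865] [[0.573 0.037 0.031]]
[218  91  30  39 886] [[0.571 0.102 0.031]]
[332  94  13  13 131] [[ 0.589 -0.083  0.019]]
[302 104  13  13 127] [[ 0.572 -0.029  0.019]]
[328 137  14  11 119] [[ 0.516 -0.077  0.019]]
[295 138  29  36 722] [[ 0.493 -0.031  0.031]]
rim [[0.6148 0.1697 0.068 ]]
rim [[0.4433 0.1748 0.068 ]]
rim [[ 0.6199 -0.2083  0.068 ]]
rim [[ 0.446 -0.217  0.068]]
floor [[0.6193 0.1309 0.008 ]]
floor [[0.4462 0.1437 0.008 ]]
floor [[ 0.62   -0.1787  0.008 ]]
floor [[ 0.4469 -0.1815  0.008 ]]
scoop [[ 0.4443 -0.2952  0.042 ]]
scoop [[ 0.4409 -0.4428  0.042 ]]
scoop [[ 0.5519 -0.2979  0.    ]]
scoop [[ 0.5522 -0.4438  0.    ]]
1 grasp [ 1.12  0.57 -0.76  1.51  0.41  1.22  0.27]
1 sweep0 [ 1.08  0.63 -1.28  1.71  0.63  1.29  1.24]
1 sweep1 [ 0.73  0.62 -1.28  1.73  0.62  1.28  0.89]
1 up [ 1.06  0.43 -1.28  1.48  0.07  1.47  1.4 ]
1 tip-x [-0.12  0.49 -1.28  2.02  1.49  1.31  1.09]
1 tip-x [-1.37  0.37  0.02  2.19  1.53  1.14  0.63]
1 tip+y None
1 tip+y None
1 tip-y [ 0.65  0.59 -1.    1.89 -0.71  0.8  -1.29]
-1 grasp [ 1.    0.52 -0.57  1.52  0.29  1.19 -2.79]
-1 sweep0 [ 0.8   0.4  -0.81  1.72  0.31  1.16 -1.66]
-1 sweep1 [ 0.56  0.44 -0.96  1.73  0.39  1.18 -2.08]
-1 up [ 0.82  0.28 -0.88  1.48 -0.14  1.47 -1.58]
-1 tip-x [-0.43  0.28 -0.86  2.03  1.33  1.1  -2.03]
-1 tip-x [-0.78  0.45 -0.64  2.17  1.66  1.38 -2.49]
-1 tip+y None
-1 tip+y None
-1 tip-y [ 0.81  0.79 -1.28  1.88 -0.33  0.7   1.56]
```

```bash
python3 - <<'E'
from h import *
p,q=sc(.496,-.370,0,-.023,side=-1)
r.reach([p[0],p[1],.24],q); r.move_straight(p,velocity=.15); F=r.current_wrist_force(); r.clamp(); print(F.round(1),r.current_gripper_width(),r.current_finger_force())
r.move_straight([p[0],p[1],p[2]+.17],velocity=.2); r.dwell(.3); print(r.current_wrist_force().round(2),r.current_wrist_torque().round(2))
p,q=sc(.535,-.108,.15,1.58,side=-1); r.reach(p,q); r.dwell(.2); print(r.current_wrist_force().round(2),r.current_ee_pos().round(3),p.round(3),r.current_time_s())
f,K,W=cam("top"); S=cam("scene")[0]
cv2.imwrite("pics/t4.png",cv2.resize(cv2.vconcat([f[90:250,140:460],S[80:340,170:490]]),None,fx=1.4,fy=1.4))
np.savez("top.npz",K=K,W=W)
E
```

```text
[0.1 0.1 0.5] 0.2719718577490408 59.364193081855774
[ 0.56  0.04 -1.86] [-0.03 -0.04 -0.01]
[-0.23  0.92 -3.  ] [ 0.535 -0.11   0.263] [ 0.535 -0.108  0.263] 22.5
```

View pics/t4.png

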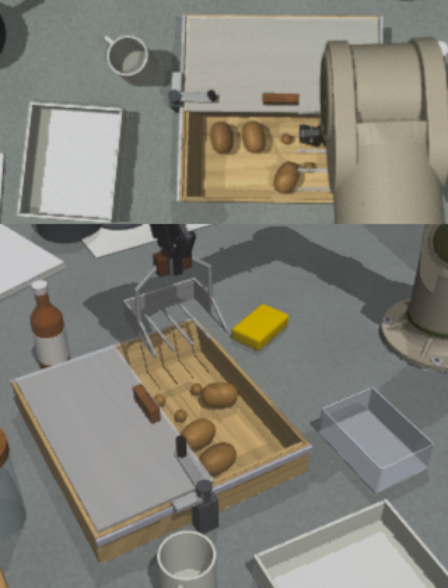

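```bash
python3 - <<'E'
from h import *
def go(*a,v=.1,**k):
    p,q=sc(*a,side=-1,**k); r.move_straight(p,q,velocity=v); F=r.current_wrist_force(); print(np.round(a,3),r.current_ee_pos().round(3),F.round(1)); return F
Y=1.58; x0=.535
go(x0,-.108,.06,Y,v=.2); go(x0,-.108,.04,Y)
for z in(.03,.022,.016,.011):
    F=go(x0,-.108,z,Y,v=.05)
    if F[2]>12: break
f,K,W=cam("scene"); cv2.imwrite("pics/s5.png",cv2.resize(f[90:300,170:420],None,fx=2.4,fy=2.4)); print(r.current_time_s())
E
```

```text
[ 0.535 -0.108  0.06   1.58 ] [ 0.535 -0.108  0.174] [ 0.8  0.4 -2.3]
[ 0.535 -0.108  0.04   1.58 ] [ 0.539 -0.112  0.158] [ 3.2 -9.  14.7]
[ 0.535 -0.108  0.03   1.58 ] [ 0.543 -0.117  0.151] [  7.3 -20.5  31.2]
23.95
```

View pics/s5.png

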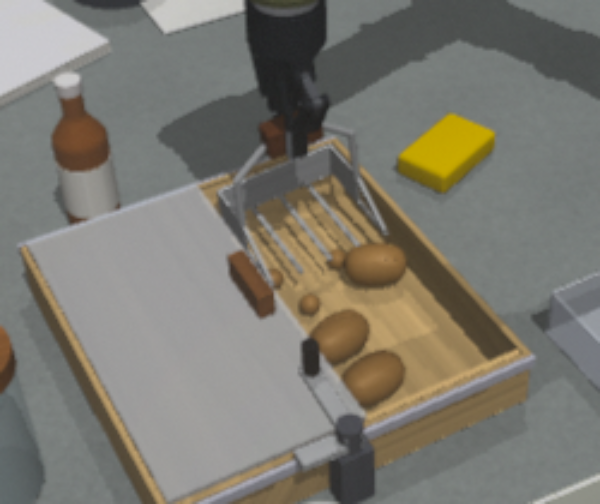

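```bash
cat >> h.py <<'E'
Y=1.58; X0=.535
def tipose(ty,tz,pitch,x=X0,yaw=Y):
    """scoop origin so that the tip line is at y=ty,z=tz (bottom of tips)"""
    M=R.from_euler('ZY',[yaw,pitch]).as_matrix(); o=np.array([x,ty,tz])-M@[.060,0,0]; o[0]=x
    return sc(*o,yaw,pitch,side=-1)
def tgo(ty,tz,pitch,v=.1,**k):
    p,q=tipose(ty,tz,pitch,**k); r.move_straight(p,q,velocity=v); F=r.current_wrist_force(); print(round(ty,3),round(tz,3),round(pitch,2),"err",(r.current_ee_pos()-p).round(3),F.round(1),r.current_finger_force().round(0)); return F
E
python3 - <<'E'
from h import *
p,q=sc(X0,-.108,.13,Y,side=-1); r.move_straight(p,q,velocity=.15); r.dwell(.2); print(r.current_wrist_force().round(1),r.current_wrist_torque().round(2),r.current_gripper_width())
for t in(.3,.45,.6):
    print(t,[None if (j:=r.inverse_kinematics(*tipose(a,z,t))) is None else j.round(2) for a,z in((-.09,.12),(-.09,.012))])
f,K,W=cam("scene"); S=f[60:300,170:420]
F,K,W=cam("top"); h=cv2.cvtColor(F,cv2.COLOR_BGR2HSV); m=cv2.inRange(h,(5,110,60),(18,255,190)); m=cv2.morphologyEx(m,cv2.MORPH_OPEN,np.ones((2,2)))
n,l,s,cc=cv2.connectedComponentsWithStats(m)
for i in range(1,n):
    if s[i,4]>8 and 270<cc[i][0]<410 and 165<cc[i][1]<236: print(s[i],p2w(K,W,cc[i],.031).round(3))
cv2.imwrite("pics/s6.png",cv2.resize(S,None,fx=2.4,fy=2.4)); print(r.current_time_s())
E
```

```text
[ 0.6  0.2 -2.1] [ 0.09 -0.05 -0.04] 0.275340966812152
0.3 [array([ 0.68,  0.29, -0.88,  1.59,  0.53,  1.43, -1.84]), array([ 0.63,  0.39, -0.83,  1.74,  0.61,  1.25, -1.96])]
0.45 [array([ 0.53,  0.31, -0.87,  1.62,  0.66,  1.5 , -2.  ]), array([ 0.48,  0.41, -0.81,  1.75,  0.75,  1.33, -2.14])]
0.6 [array([ 0.39,  0.36, -0.86,  1.63,  0.8 ,  1.6 , -2.15]), array([ 0.34,  0.47, -0.8 ,  1.75,  0.87,  1.45, -2.3 ])]
[314 177  17  24 312] [[0.57  0.034 0.031]]
[291 178  16  23 291] [[0.568 0.1   0.031]]
[342 186   8   8  47] [[ 0.567 -0.033  0.031]]
[333 205  18  23 315] [[ 0.494 -0.024  0.031]]
[358 207   8   7  48] [[ 0.512 -0.079  0.031]]
25.0667
```

View pics/s6.png

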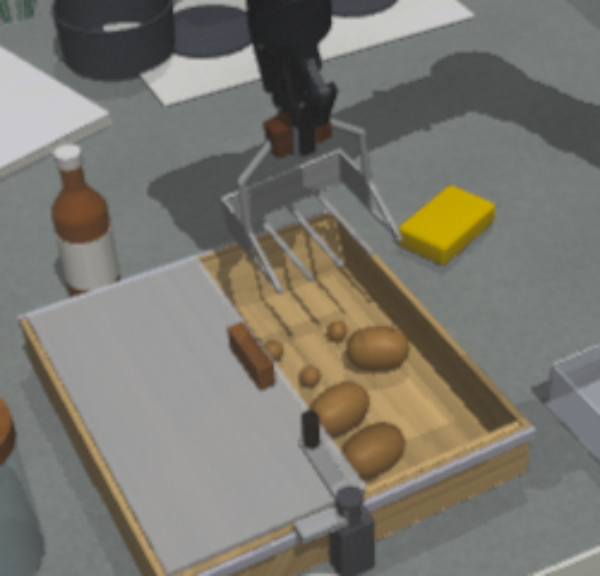

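```bash
python3 - <<'E'
from h import *
f,K,W=cam("scene")
o=np.array([*r.current_ee_pos()]); M0=R.from_quat(r.current_eef_rot()).as_matrix()
M=np.c_[-M0[:,1],-M0[:,0],-M0[:,2]]; o=o-M@[0,0,H]
P=[(-.062,.07,.042),(-.062,-.07,.042),(.06,.07,0),(.06,-.07,0),(.06,0,0),(0,.031,.15),(0,-.031,.15)]
px=w2p(K,W,[o+M@np.array(p) for p in P]); print(((px-[170,60])*2.4).round(0).tolist())
c=f.copy()[60:220,250:350]; c=cv2.resize(c,None,fx=4,fy=4,interpolation=2)
for u in (px-[250,60])*4: cv2.circle(c,tuple(int(v) for v in u),3,(0,0,255),-1)
cv2.imwrite("pics/s7.png",c[:600])
E
```

```text
[[333.0, 156.0], [211.0, 196.0], [391.0, 250.0], [267.0, 296.0], [330.0, 272.0], [325.0, 105.0], [266.0, 124.0]]
```

View pics/s7.png

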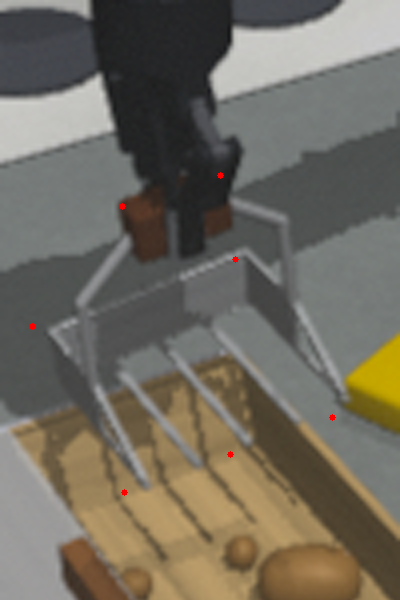

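```bash
python3 - <<'E'
from h import *
from scipy.optimize import least_squares
f,K,W=cam("scene")
M0=R.from_quat(r.current_eef_rot()).as_matrix(); N=np.c_[-M0[:,1],-M0[:,0],-M0[:,2]]; g=r.current_ee_pos()+N@[0,0,.019]
P=np.array([(-.062,.07,.042),(-.062,-.07,.042),(.06,.07,0),(.06,-.07,0)]); uv=np.array([(245,250),(52,330),(347,400),(147,486)])/4+[250,60]
def res(a): 
    M=N@R.from_euler('xyz',a[:3]).as_matrix(); return (w2p(K,W,[g+M@(p-[0,0,.132]+[0,a[3],a[4]]) for p in P])-uv).ravel()
print(res(np.zeros(5)).round(1))
for lock in(2,3,5):
    s=least_squares(lambda b:res(np.r_[b,np.zeros(5-len(b))]),np.zeros(lock)); print(s.x.round(3),s.fun.round(1))
E
```

```text
[-2.5  2.5 -5.  -0.9 -3.7  4.2 -5.6  1.6]
[ 0.098 -0.002] [ 0.4 -0.8 -1.3  0.2  0.8  0.2 -0.3  1.8]
[ 0.098 -0.002 -0.003] [ 0.5 -0.8 -1.3  0.1  0.8  0.3 -0.4  1.8]
[ 0.049 -0.031  0.021  0.005  0.003] [ 0.3  0.  -1.3 -0.5  1.1  0.2  0.1  0.4]
```

```bash
cat >> h.py <<'E'
ROLL=.085
def sc(x,y,z,yaw,pitch=0,side=-1,roll=None):
    M=R.from_euler('ZY',[yaw,pitch]).as_matrix(); N=M@R.from_euler('x',-(ROLL if roll is None else roll)).as_matrix()
    g=np.array([x,y,z])+M@[0,0,H+.019]; t=g-N[:,2]*.019
    return t,R.from_matrix(np.c_[side*N[:,1],side*N[:,0],-N[:,2]]).as_quat()
E
python3 - <<'E'
from h import *
tgo(-.05,.14,0.); tgo(-.085,.10,.45,v=.15); tgo(-.085,.06,.45)
for z in(.04,.025,.016,.011):
    F=tgo(-.085,z,.45,v=.06)
    if abs(F).max()>15: break
f,K,W=cam("scene"); cv2.imwrite("pics/s8.png",cv2.resize(f[90:300,170:420],None,fx=2.4,fy=2.4)); print(r.current_time_s())
E
```

```text
Traceback (most recent call last):
  File "h.py", line 40, in tgo
    p,q=tipose(ty,tz,pitch,**k); r.move_straight(p,q,velocity=v); F=r.current_wrist_force(); print(round(ty,3),round(tz,3),round(pitch,2),"err",(r.current_ee_pos()-p).round(3),F.round(1),r.current_finger_force().round(0)); return F
                                                                                                                                                                                           ^^^^^^^^^^^^^^^^^^^^^^^^^^^^^^
AttributeError: 'float' object has no attribute 'round'
```

```bash
sed -i 's/,r.current_finger_force().round(0)//' h.py; python3 - <<'E'
from h import *
tgo(-.085,.10,.45,v=.15); tgo(-.085,.06,.45)
for z in(.04,.025,.016,.011):
    F=tgo(-.085,z,.45,v=.06)
    if abs(F).max()>15: break
f,K,W=cam("scene"); cv2.imwrite("pics/s8.png",cv2.resize(f[90:300,170:420],None,fx=2.4,fy=2.4)); print(r.current_time_s())
E
```

```text
-0.085 0.1 0.45 err [ 0.     0.001 -0.001] [ 0.7 -0.9 -2.5]
-0.085 0.06 0.45 err [-0. -0. -0.] [ 0.   0.1 -2.3]
-0.085 0.04 0.45 err [-0.  0. -0.] [-0.4  0.2 -2.4]
-0.085 0.025 0.45 err [-0.    -0.    -0.001] [ 0.3  0.2 -1.8]
-0.085 0.016 0.45 err [-0.    -0.    -0.001] [-0.4 -0.  -3. ]
-0.085 0.011 0.45 err [-0. -0. -0.] [-0.   0.4 -2. ]
28.05
```

View pics/s8.png

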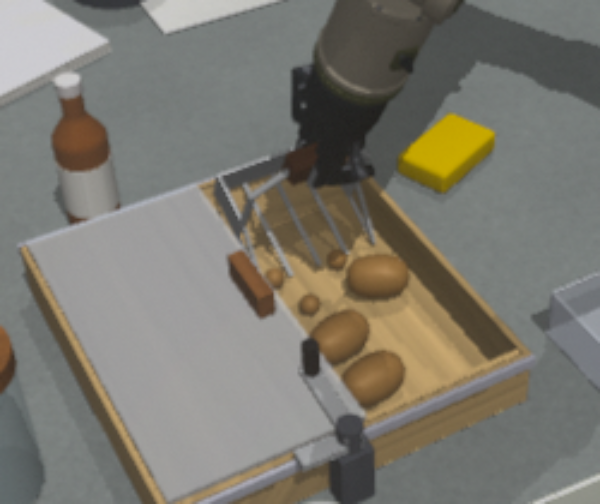

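```bash
python3 - <<'E'
from h import *
for ty,p in((-.07,.3),(-.05,.15),(-.03,.06)): tgo(ty,.010,p,v=.08)
for ty in np.arange(-.01,.141,.015):
    F=tgo(ty,.0095,.05,v=.08)
    if np.linalg.norm(F)>35: break
print(r.current_time_s())
S=cam("scene"); h=cv2.cvtColor(S[0],cv2.COLOR_BGR2HSV); m=cv2.morphologyEx(cv2.inRange(h,(5,110,60),(18,255,190)),cv2.MORPH_OPEN,np.ones((2,2)))
n,l,s,cc=cv2.connectedComponentsWithStats(m)
for i in range(1,n):
    w=p2w(S[1],S[2],cc[i],.031)[0]
    if s[i,4]>10 and abs(w[0]-.53)<.1 and abs(w[1]+.02)<.2: print(s[i],w.round(3))
cv2.imwrite("pics/s9.png",cv2.resize(S[0][90:300,230:420],None,fx=2.8,fy=2.8))
E
```

```text
-0.07 0.01 0.3 err [-0.    -0.003  0.   ] [-0.3 -0.5 -2.6]
-0.05 0.01 0.15 err [-0.001 -0.001 -0.   ] [-0.5  0.1 -2.5]
-0.03 0.01 0.06 err [-0.  0. -0.] [-0.7  0.5 -2.3]
-0.01 0.009 0.05 err [0.    0.001 0.   ] [-0.8  0.1 -2.4]
0.005 0.009 0.05 err [0.    0.001 0.   ] [ 0.2 -0.6 -1.5]
0.02 0.009 0.05 err [0.    0.001 0.   ] [ 0.  -0.2 -2.3]
0.035 0.009 0.05 err [0.    0.001 0.   ] [ 0.5  0.1 -1.3]
0.05 0.009 0.05 err [0.    0.001 0.   ] [ 0.1 -0.2 -0.7]
0.065 0.009 0.05 err [0.    0.001 0.   ] [-0.4 -0.2 -2.8]
0.08 0.009 0.05 err [-0.     0.001  0.   ] [-0.7 -1.  -2. ]
0.095 0.009 0.05 err [-0.     0.001  0.   ] [-0.5 -1.  -2.4]
0.11 0.009 0.05 err [-0.     0.001  0.   ] [-0.8  0.6 -2.4]
0.125 0.009 0.05 err [-0.     0.001  0.   ] [ 0.3  0.1 -4. ]
0.14 0.009 0.05 err [-0.     0.001  0.   ] [ 0.4 -0.2 -3.8]
32.7167
[267 196  18  26 192] [ 0.612 -0.073  0.031]
[323 197  12  17 127] [ 0.49  -0.02   0.031]
[ 313  225   55   36 1167] [0.534 0.1   0.031]
```

```bash
python3 - <<'E'
from h import *
tgo(.146,.010,.02,v=.05)
y=.144
for th in(.08,.16,.24,.32,.40):
    z=.011+.122*np.sin(th); tgo(y+.3*(z-.011),z,-th,v=.06)
z=.011+.122*np.sin(.4); y=y+.3*(z-.011)
tgo(y-.03,z+.02,-.4); r.dwell(.3)
tgo(y-.06,z+.10,-.4,v=.15); r.dwell(.5); print(r.current_wrist_force().round(2),r.current_time_s())
S=cam("scene"); h=cv2.cvtColor(S[0],cv2.COLOR_BGR2HSV); m=cv2.morphologyEx(cv2.inRange(h,(5,110,60),(18,255,190)),cv2.MORPH_OPEN,np.ones((2,2)))
n,l,s,cc=cv2.connectedComponentsWithStats(m)
for i in range(1,n):
    w=p2w(S[1],S[2],cc[i],.02)[0]
    if s[i,4]>10 and abs(w[0]-.53)<.2 and abs(w[1]+.02)<.25: print(s[i],w.round(3))
cv2.imwrite("pics/s10.png",cv2.resize(S[0][60:300,200:420],None,fx=2.4,fy=2.4))
E
```

```text
0.146 0.01 0.02 err [ 0.    -0.001 -0.   ] [-0.8 -3.  -4.8]
0.147 0.021 -0.08 err [ 0.    -0.001 -0.   ] [-0.6  0.2 -4.4]
0.15 0.03 -0.16 err [ 0.    -0.001 -0.   ] [-0.5  0.  -4.3]
0.153 0.04 -0.24 err [ 0. -0. -0.] [-0.7  0.7 -4. ]
0.156 0.049 -0.32 err [-0.  0. -0.] [-0.1 -0.2 -3.7]
0.158 0.059 -0.4 err [-0.  0. -0.] [ 0.2  0.3 -4.9]
0.128 0.079 -0.4 err [0. 0. 0.] [ 0.2  0.7 -4.5]
0.098 0.159 -0.4 err [-0.001  0.    -0.001] [ 0.5  0.6 -4.6]
[-0.27  0.33 -2.96] 36.3833
[302 170  31  31 640] [ 0.476 -0.11   0.02 ]
[342 174  27  20 442] [ 0.386 -0.068  0.02 ]
[267 196  18  26 194] [ 0.608 -0.084  0.02 ]
[334 231  10  10  74] [0.519 0.073 0.02 ]
[311 241  13  15 113] [0.581 0.084 0.02 ]
```

View pics/s10.png

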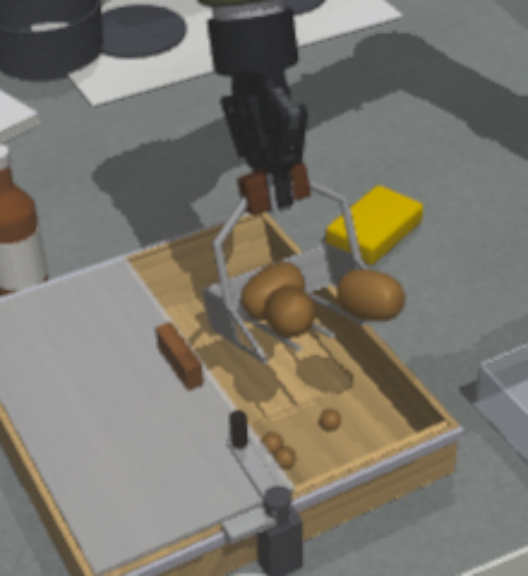

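```bash
python3 - <<'E'
from h import *
S=cam("scene");T=cam("top")
def inscoop(K,W,uv,zs):
    y,z=.098,.159; M=R.from_euler('ZY',[Y,-.4]).as_matrix(); o=np.array([X0,y-.0,z])-M@[.06,0,0]; o[0]=X0
    c=-W[:3,:3].T@W[:3,3]; d=W[:3,:3].T@np.linalg.inv(K)@np.r_[uv,1]
    c=M.T@(c-o); d=M.T@d; return (c+d*(zs-c[2])/d[2]).round(3)
for uv in((354,182),(313,181),(321,189)): print(uv,[inscoop(S[1],S[2],uv,z).tolist() for z in(.026,.045)])
h=cv2.cvtColor(T[0],cv2.COLOR_BGR2HSV); m=cv2.morphologyEx(cv2.inRange(h,(5,110,60),(18,255,190)),cv2.MORPH_OPEN,np.ones((2,2)))
n,l,s,cc=cv2.connectedComponentsWithStats(m)
for i in range(1,n):
    if s[i,4]>10 and 250<cc[i][0]<430 and 165<cc[i][1]<245: print(s[i],cc[i].round(0),inscoop(T[1],T[2],cc[i],.026))
cv2.imwrite("pics/t11.png",T[0])
E
```

```text
(354, 182) [[0.055, 0.048, 0.026], [0.1, 0.025, 0.045]]
(313, 181) [[-0.037, -0.009, 0.026], [0.012, -0.029, 0.045]]
(321, 189) [[0.026, -0.02, 0.026], [0.072, -0.039, 0.045]]
[300 179  22  20 320] [311. 188.] [ 0.023 -0.017  0.026]
[330 179  11   5  37] [335. 181.] [-0.04  -0.04   0.026]
[326 197  18   8 101] [333. 201.] [-0.038  0.012  0.026]
[286 204  28  22 424] [299. 215.] [0.051 0.05  0.026]
```

```bash
cat >> h.py <<'E'
def big(ty,tz,pitch):
    """potatoes seen by top and scene, in scoop frame at z=.026"""
    M=R.from_euler('ZY',[Y,pitch]).as_matrix(); o=np.array([X0,ty,tz])-M@[.06,0,0]; o[0]=X0
    for nm in("top","scene"):
        f,K,W=cam(nm); m=cv2.morphologyEx(cv2.inRange(cv2.cvtColor(f,cv2.COLOR_BGR2HSV),(5,110,60),(18,255,190)),cv2.MORPH_OPEN,np.ones((2,2)))
        n,l,s,cc=cv2.connectedComponentsWithStats(m); c=M.T@(-W[:3,:3].T@W[:3,3]-o)
        for i in range(1,n):
            d=M.T@W[:3,:3].T@np.linalg.inv(K)@np.r_[cc[i],1]; q=c+d*(.026-c[2])/d[2]
            if s[i,4]>20 and abs(q[0])<.15 and abs(q[1])<.15: print(nm,s[i],q.round(3))
E
python3 - <<'E'
from h import *
for p in(-.5,-.6,-.7): tgo(.09,.165+(-.4-p)*.08,p,v=.06)
r.dwell(.3); big(.09,.189,-.7); print(r.current_wrist_force().round(2),r.current_time_s())
E
```

```text
0.09 0.173 -0.5 err [ 0.    -0.001 -0.   ] [-0.1  0.8 -4.7]
0.09 0.181 -0.6 err [-0.    -0.001 -0.001] [-0.8 -2.4 -4.8]
0.09 0.189 -0.7 err [-0.    -0.    -0.001] [ 0.2 -0.2 -3.4]
top [329 158  25   6 149] [-0.061 -0.095  0.026]
top [345 179  10   5  34] [-0.092 -0.045  0.026]
top [ 299  180   43   42 1003] [-0.01   0.006  0.026]
top [344 197  16  10 125] [-0.098  0.009  0.026]
top [307 204   7   5  30] [0.034 0.03  0.026]
scene [300 165  47  27 834] [ 0.009 -0.003  0.026]
[-0.07 -0.3  -4.29] 37.8833
```

```bash
cat >> h.py <<'E'
def tip(x,y,z,yaw,pitch): # tip-line middle at x,y,z
    M=R.from_euler('ZY',[yaw,pitch]).as_matrix(); return sc(*(np.array([x,y,z])-M@[.060,0,0]),yaw,pitch)
def dish():
    f,K,W=cam("top"); h=cv2.cvtColor(f,cv2.COLOR_BGR2HSV); m=cv2.inRange(h,(0,0,150),(180,40,255)); m=cv2.morphologyEx(m,cv2.MORPH_OPEN,np.ones((3,3))); m,c,s=blob(m,(146,140,245,270))
    u=np.argwhere(cv2.morphologyEx(np.uint8(m),cv2.MORPH_CLOSE,np.ones((9,9))))[:,::-1]; rc=cv2.minAreaRect(u.astype(np.float32)); w=p2w(K,W,cv2.boxPoints(rc),.05); return rc,w.round(3),w.mean(0).round(3)
E
python3 - <<'E'
from h import *
print(dish())
def chk(q0,wps):
    import itertools
    for w in wps:
        j=r.inverse_kinematics(*tip(*w)); print(np.round(w,2),None if j is None else j.round(2))
wps=[(X0,.09,.24,1.58,-.45),(.535,.2,.25,2.,-.45),(.535,.3,.25,2.5,-.45),(.535,.395,.22,3.14,-.45)]+[(.535,.395,z,3.14,p) for p,z in((-.2,.15),(0,.09),(.3,.06),(.6,.045),(.9,.04),(1.1,.04))]
chk(0,wps)
E
```

```text
(((194.47886657714844, 207.38504028320312), (57.088134765625, 78.50421905517578), 5.5275397300720215), array([[0.403, 0.471, 0.05 ],
       [0.623, 0.464, 0.05 ],
       [0.611, 0.301, 0.05 ],
       [0.392, 0.311, 0.05 ]]), array([0.507, 0.387, 0.05 ]))
[ 0.54  0.09  0.24  1.58 -0.45] [ 1.22  0.43 -1.29  1.5  -0.03  1.42 -1.6 ]
[ 0.54  0.2   0.25  2.   -0.45] [ 0.76  0.62 -1.23  1.25  0.13  1.59 -1.54]
[ 0.54  0.3   0.25  2.5  -0.45] [ 0.24  0.86 -1.19  0.82  0.34  1.88 -1.32]
[ 0.54  0.4   0.22  3.14 -0.45] None
[ 0.54  0.4   0.15  3.14 -0.2 ] [-0.16  0.95 -1.12  0.72  0.63  1.84 -0.87]
[0.54 0.4  0.09 3.14 0.  ] [-0.04  0.78 -1.07  1.14  0.62  1.49 -0.96]
[0.54 0.4  0.06 3.14 0.3 ] [-0.12  0.45 -0.82  1.56  0.57  1.06 -1.07]
[0.54 0.4  0.04 3.14 0.6 ] [ 0.11  0.49 -1.28  1.87  1.18  1.03 -1.63]
[0.54 0.4  0.04 3.14 0.9 ] [-0.19  0.38 -1.07  2.11  1.53  1.06 -2.14]
[0.54 0.4  0.04 3.14 1.1 ] [-0.51  0.43 -0.86  2.22  1.73  1.26 -2.45]
```

```bash
python3 - <<'E'
from h import *
wps=[(X0,.09,.22,1.58,-.45),(.50,.2,.23,2.,-.4),(.46,.3,.22,2.5,-.4),(.45,.394,.19,3.1,-.35),(.47,.394,.13,3.1,-.1),(.50,.394,.085,3.1,.1),(.53,.394,.06,3.1,.35)]
js=[r.inverse_kinematics(*tip(*w)) for w in wps]; print([None if j is None else j.round(2).tolist() for j in js])
assert all(j is not None for j in js)
for w in wps[:5]:
    p,q=tip(*w); r.move_straight(p,q,velocity=.12 if w is not wps[0] else .08); print(np.round(w,2),r.current_wrist_force().round(1),r.current_q().round(2))
r.dwell(.2); print(dish(),r.current_time_s())
S=cam("scene");cv2.imwrite("pics/s12.png",S[0]);cv2.imwrite("pics/t12.png",cam("top")[0])
E
```

```text
[[1.22, 0.44, -1.28, 1.53, -0.03, 1.38, -1.59], [0.85, 0.54, -1.28, 1.39, 0.11, 1.51, -1.53], [0.43, 0.71, -1.25, 1.19, 0.26, 1.68, -1.36], [-0.1, 0.92, -1.18, 0.81, 0.5, 1.91, -1.01], [-0.01, 0.73, -1.1, 1.15, 0.51, 1.57, -1.02], [-0.04, 0.58, -0.95, 1.38, 0.51, 1.3, -1.03], [-0.11, 0.42, -0.86, 1.62, 0.63, 1.03, -1.18]]
[ 0.54  0.09  0.22  1.58 -0.45] [-0.9 -0.9 -4.7] [ 1.22  0.44 -1.28  1.53 -0.03  1.38 -1.59]
[ 0.5   0.2   0.23  2.   -0.4 ] [ 0.2 -0.1 -4.2] [ 0.86  0.54 -1.29  1.39  0.11  1.51 -1.53]
[ 0.46  0.3   0.22  2.5  -0.4 ] [-0.  -0.7 -3. ] [ 0.43  0.72 -1.27  1.19  0.27  1.68 -1.37]
[ 0.45  0.39  0.19  3.1  -0.35] [ 0.4  0.  -3.8] [-0.1   0.93 -1.21  0.81  0.52  1.92 -1.01]
[ 0.47  0.39  0.13  3.1  -0.1 ] [ 0.7 -0.5 -3.6] [ 0.03  0.79 -1.23  1.15  0.61  1.61 -1.07]
(((172.38461303710938, 238.4230499267578), (21.63330841064453, 9.15255355834961), 33.6900634765625), array([[0.424, 0.476, 0.05 ],
       [0.445, 0.463, 0.05 ],
       [0.413, 0.411, 0.05 ],
       [0.392, 0.423, 0.05 ]]), array([0.419, 0.443, 0.05 ])) 43.425
```

```bash
python3 - <<'E'
import cv2,numpy as np
a=cv2.imread("pics/scene0.png");b=cv2.imread("pics/s12.png")
d=cv2.absdiff(a,b).max(2)>30
print(d[330:400,350:505].mean(), [d[280+20*i:300+20*i,350:505].mean().round(2) for i in range(6)])
n,l,s,c=cv2.connectedComponentsWithStats(np.uint8(cv2.inRange(cv2.cvtColor(b,cv2.COLOR_BGR2HSV),(5,110,60),(18,255,190))>0))
print([(s[i].tolist()) for i in range(1,n) if s[i,4]>40 and 180<c[i][1]<350 and 250<c[i][0]<500])
E
```

```text
0.12847926267281107 [np.float64(0.48), np.float64(0.54), np.float64(0.46), np.float64(0.23), np.float64(0.0), np.float64(0.0)]
[[266, 195, 18, 27, 194], [333, 229, 10, 11, 73], [310, 240, 13, 15, 104], [419, 251, 19, 31, 288], [379, 276, 62, 55, 1738], [441, 289, 12, 21, 109]]
```

Dish has not moved (its near edges are unchanged). Tip.

```bash
python3 - <<'E'
from h import *
for w in[(.50,.394,.09,3.1,.1),(.53,.394,.06,3.1,.35),(.535,.394,.045,3.1,.6),(.54,.394,.045,3.1,.9),(.54,.394,.05,3.1,1.1)]:
    p,q=tip(*w); r.move_straight(p,q,velocity=.07); print(np.round(w,2),r.current_wrist_force().round(1))
r.dwell(.4); print(r.current_wrist_force().round(1))
for w in[(.55,.394,.09,3.1,1.1),(.57,.394,.14,3.1,.8)]:
    p,q=tip(*w); r.move_straight(p,q,velocity=.12); print(np.round(w,2),r.current_wrist_force().round(1))
r.dwell(.3); print(r.current_wrist_force().round(1),r.current_time_s())
T=cam("top")[0];S=cam("scene")[0]
cv2.imwrite("pics/v13.png",cv2.resize(cv2.hconcat([S[190:400,280:540],T[130:340,140:300]]),None,fx=1.9,fy=1.9))
E
```

```text
[0.5  0.39 0.09 3.1  0.1 ] [ 0.2 -0.1 -3.9]
[0.53 0.39 0.06 3.1  0.35] [ 0.8 -0.4 -3.7]
[0.54 0.39 0.04 3.1  0.6 ] [ 0.4 -0.9 -3.2]
[0.54 0.39 0.04 3.1  0.9 ] [ 0.7  0.3 -2.8]
[0.54 0.39 0.05 3.1  1.1 ] [ 0.2 -0.6 -1.9]
[ 0.1 -0.3 -1.8]
[0.55 0.39 0.09 3.1  1.1 ] [-1.2  0.1 -2.4]
[0.57 0.39 0.14 3.1  0.8 ] [-1.  -0.4 -2.7]
[ 0.6  0.1 -2.7] 48.3
```

View pics/v13.png

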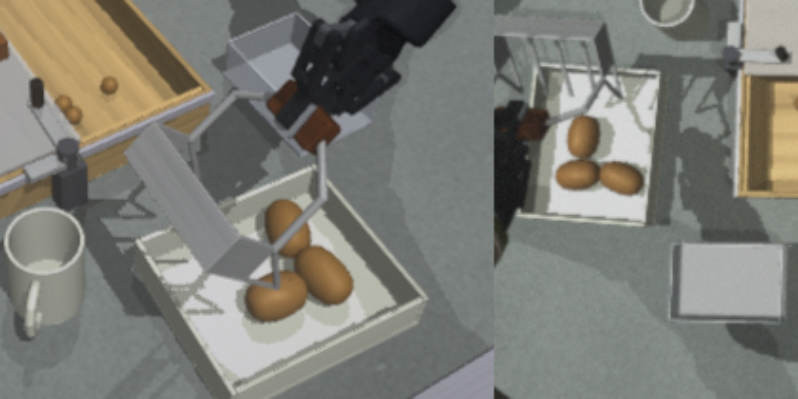

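```bash
python3 - <<'E'
from h import *
wps=[(.52,.394,.16,3.1,.4),(.48,.394,.17,3.1,0.),(.5,.28,.2,2.3,0.),(.535,.1,.2,1.58,0.),(.535,-.1,.2,1.58,0.),(.497,-.315,.18,1.58,0.),(.497,-.315,.03,1.58,0.)]
js=[r.inverse_kinematics(*tip(*w)) for w in wps]; print([None if j is None else j.round(2).tolist() for j in js]); assert all(j is not None for j in js)
for i,w in enumerate(wps):
    p,q=tip(*w); r.move_straight(p,q,velocity=.15); print(np.round(w,2),r.current_wrist_force().round(1),r.current_q().round(2))
for z in(.018,.010,.004,.000,-.004):
    p,q=tip(.497,-.315,z,1.58,0.); r.move_straight(p,q,velocity=.04); F=r.current_wrist_force(); print(z,F.round(1))
    if F[2]>8: break
print(r.current_time_s())
E
```

```text
[[0.03, 0.35, -1.08, 1.53, 0.65, 1.2, -1.17], [-0.05, 0.61, -1.02, 1.17, 0.46, 1.55, -0.99], [0.29, 0.37, -1.01, 1.37, 0.31, 1.48, -1.52], [0.63, 0.19, -0.89, 1.51, 0.17, 1.43, -1.82], [0.48, 0.17, -0.28, 1.47, 0.03, 1.42, -1.35], [0.47, 0.31, 0.2, 1.34, -0.12, 1.43, -0.89], [0.61, 0.39, 0.01, 1.57, -0.06, 1.12, -0.91]]
[0.52 0.39 0.16 3.1  0.4 ] [-0.7  0.3 -2.5] [ 0.08  0.39 -1.17  1.53  0.7   1.22 -1.2 ]
[0.48 0.39 0.17 3.1  0.  ] [-0.7 -0.1 -2.4] [-0.    0.66 -1.14  1.17  0.55  1.57 -1.04]
[0.5  0.28 0.2  2.3  0.  ] [ 0.4  1.3 -2.3] [ 0.32  0.39 -1.07  1.37  0.34  1.49 -1.54]
[0.54 0.1  0.2  1.58 0.  ] [ 0.8 -0.2 -2.3] [ 0.65  0.19 -0.91  1.51  0.17  1.43 -1.83]
[ 0.54 -0.1   0.2   1.58  0.  ] [-0.7 -0.5 -2.5] [ 0.9   0.23 -0.79  1.45  0.15  1.44 -1.45]
[ 0.5  -0.32  0.18  1.58  0.  ] [ 0.8 -0.  -1.7] [ 1.11  0.38 -0.68  1.31  0.2   1.45 -1.1 ]
[ 0.5  -0.32  0.03  1.58  0.  ] [ 0.4 -0.1 -1.6] [ 1.11  0.47 -0.65  1.54  0.26  1.15 -1.14]
0.018 [ 0.5 -0.5 -0.9]
0.01 [-0.5 -0.6 -2.3]
0.004 [-0.4 -0.7 -1.7]
0.0 [-0.4 -0.1 -1.8]
-0.004 [-8.7  1.3 20.4]
58.125
```

```bash
python3 - <<'E'
from h import *
p,q=tip(.497,-.315,0.,1.58,0.); r.move_straight(p,q,velocity=.03); r.release(); r.dwell(.2); 
r.move_straight([p[0],p[1],p[2]+.12],q,velocity=.15)
p2=r.current_ee_pos(); r.reach([.6,-.02,.3],down(np.pi/2+.012).as_quat())
T=cam("top");S=cam("scene"); cv2.imwrite("pics/t14.png",T[0]);cv2.imwrite("pics/s14.png",S[0])
a=blob(brown(T[0]),(440,190,540,260)); b=blob(brown(S[0]),(210,70,310,150)); print("sgrip",a[1:],b[1:],tri((T[1],T[2],a[1]),(S[1],S[2],b[1])).round(4))
f,K,W=wrist(); m,c,s=blob(brown(f),(200,60,440,340)); print(c,s,p2w(K,W,c,.1)); cv2.imwrite("pics/w14.png",f)
b=blob(brown(S[0]),(230,170,320,240)); print("bar scene",b[1:],p2w(S[1],S[2],b[1],.094))
n,l,s,cc=cv2.connectedComponentsWithStats(cv2.inRange(cv2.cvtColor(T[0],cv2.COLOR_BGR2HSV),(5,110,60),(18,255,190)))
for i in range(1,n):
    if s[i,4]>25 and 140<cc[i][0]<420 and 140<cc[i][1]<260: print(s[i],p2w(T[1],T[2],cc[i],.03).round(3))
print(r.current_time_s())
E
```

```text
sgrip (array([483.1938326 , 215.59911894]), array([478, 204,  11,  24, 227], dtype=int32)) (array([211.33333333, 145.66666667]), array([210, 141,   4,   9,  30], dtype=int32)) [ 0.5958 -0.4888 -0.0576]
[350.88465975 177.07497116] [343 149  17  58 867] [[ 0.63861628 -0.01366469  0.1       ]]
bar scene (array([275.33673469, 207.34693878]), array([266, 195,  18,  27, 196], dtype=int32)) [[ 0.63705759 -0.01481296  0.094     ]]
[298 180  16   8  95] [[0.582 0.08  0.03 ]]
[179 192  14  20 224] [[0.524 0.42  0.03 ]]
[305 203   8   8  46] [[0.518 0.07  0.03 ]]
[173 215  21  14 235] [[0.467 0.425 0.03 ]]
[195 216  22  16 243] [[0.464 0.36  0.03 ]]
61.7333
```

```bash
python3 - <<'E'
from h import *
T0=cam("top"); a=blob(brown(T0[0]),(440,190,540,260))[1]; print("sgrip",p2w(T0[1],T0[2],a,.145).round(3))
b=np.array([.6386,-.0137]); q=down(np.pi/2+.012).as_quat()
r.move_straight([*b,.15],q,velocity=.2); r.move_straight([*b,.083],velocity=.1); r.clamp(); print(r.current_gripper_width(),r.current_wrist_force().round(1))
for x,v in((.58,.1),(.52,.1),(.475,.1),(.4615,.05),(.4595,.03)):
    r.move_straight([x,-.0149+(x-.462)*.007,.083],velocity=v); print(x,r.current_ee_pos().round(4),r.current_wrist_force().round(1))
    if abs(r.current_wrist_force()[0])>15: break
r.dwell(.2); r.release(); r.move_straight([.462,-.015,.2],velocity=.25)
p,q=lever(np.pi/2-.02); r.reach([p[0],p[1],.2],q)
f,K,W=wrist(); np.savez("w15.npz",K=K,W=W); cv2.imwrite("pics/w15.png",f)
T=cam("top"); c=blob(brown(T[0]),(320,210,360,240))[1]; print("bar",c,p2w(T[1],T[2],c,.1).round(4),r.current_time_s())
c2,W2=blob(np.uint8(cam("scene")[0].max(2)<60),(280,200,320,260))[1:]; print("peg scene",c2,W2)
E
```

```text
sgrip [[ 0.495 -0.375  0.145]]
0.2007321109382338 [ 0.1 -0.2  3. ]
0.58 [ 0.5802 -0.0143  0.0833] [-1.1 -0.5  5.8]
0.52 [ 0.5199 -0.0148  0.0833] [-1.6 -2.4  7.1]
0.475 [ 0.4745 -0.0153  0.0832] [-1.5 -2.9  8.3]
0.4615 [ 0.4614 -0.0154  0.0832] [ 1.3 -3.2  7.3]
0.4595 [ 0.4613 -0.0154  0.0833] [12.5 -3.5 -4.9]Traceback (most recent call last):
  File "<stdin>", line 11, in <module>
  File "h.py", line 16, in blob
    n,l,s,c=cv2.connectedComponentsWithStats(np.uint8(m>0)); i=1+np.argmax(s[1:,4])
                                                                 ~~~~~~~~~^^^^^^^^^
    return _wrapfunc(a, 'argmax', axis=axis, out=out, **kwds)
    return bound(*args, **kwds)
ValueError: attempt to get argmax of an empty sequence
```

```bash
python3 - <<'E'
from h import *
p,q=lever(1.55); r.move_straight([*p[:2],.2],q); r.move_straight(p,q,velocity=.12); r.clamp(); print(r.current_gripper_width(),r.current_wrist_force().round(1))
for a in np.linspace(1.55,0.0,9)[1:]:
    p,q=lever(a); r.move_straight(p,q,velocity=.1); print(round(a,2),r.current_ee_pos().round(3),r.current_wrist_force().round(1))
r.release(); r.move_straight([p[0],p[1],.25],velocity=.25); r.goto_joints([1.061,.383,.016,1.37,-.006,1.388,-.046])
T=cam("top");S=cam("scene"); cv2.imwrite("pics/t16.png",T[0]);cv2.imwrite("pics/s16.png",S[0])
dk=lambda f:np.uint8(f.max(2)<60)*255
a=blob(dk(T[0]),(258,170,274,192));b=blob(dk(S[0]),(338,235,354,256)); print("peg",a[1],b[1])
c=blob(brown(T[0]),(320,215,362,238)); d=blob(brown(S[0]),(325,165,355,200)); print("bar",c[1],d[1])
g=blob(brown(T[0]),(440,190,540,260)); e=blob(brown(S[0]),(240,85,290,135)); print("sgrip",g[1],g[2],e[1],e[2],tri((T[1],T[2],g[1]),(S[1],S[2],e[1])).round(3))
n,l,s,cc=cv2.connectedComponentsWithStats(cv2.inRange(cv2.cvtColor(T[0],cv2.COLOR_BGR2HSV),(5,110,60),(18,255,190)))
for i in range(1,n):
    if s[i,4]>25 and 140<cc[i][0]<420 and 140<cc[i][1]<260: print(s[i],p2w(T[1],T[2],cc[i],.03).round(3))
A=cv2.imread("pics/top0.png"); D=cv2.absdiff(A,T[0]).max(2)>40
for nm,(u0,v0,u1,v1) in dict(mug=(210,110,250,150),soap=(422,115,462,160),tub=(228,250,300,305),sponge=(375,255,420,310),dishwalls=(150,158,160,250)).items(): print(nm,D[v0:v1,u0:u1].mean().round(3))
print(r.current_time_s(),r.current_wrist_force().round(1))
E
```

```text
0.1636567753625398 [-0.7 -1.2  2.4]
1.36 [0.624 0.111 0.094] [-3.7 -0.4  4.6]
1.16 [0.61  0.116 0.094] [-6.4 -2.4  6.9]
0.97 [0.597 0.123 0.094] [-7.9 -2.8  9.3]
0.78 [0.585 0.132 0.094] [-11.5  -3.5  11.3]
0.58 [0.578 0.141 0.094] [-2.8 -7.4  7.2]
0.39 [0.57  0.154 0.094] [-9.4 -7.6 12.4]
0.19 [0.565 0.168 0.094] [-14.5  -8.2  15.7]
0.0 [0.562 0.184 0.094] [-19.6  -6.   18.2]
peg [263.81481481 184.81481481] [345.51764706 247.23529412]
bar [339.45945946 226.41891892] [341.44827586 182.00574713]
sgrip [483.14351852 215.5462963 ] [479 204  10  24 216] [265.01052632  99.04210526] [255  95  21   9  95] [ 0.496 -0.375  0.147]
[178 187  14  21 219] [[0.538 0.424 0.03 ]]
[194 207  20  15 234] [[0.49  0.366 0.03 ]]
[170 213  21  14 232] [[0.473 0.433 0.03 ]]
[327 224  26   6 148] [[ 0.464 -0.019  0.03 ]]
mug 0.0
soap 0.0
tub 0.0
sponge 0.0
dishwalls 0.439
78.4083 [ 0.  -0.2 -0.6]
```

```bash
python3 - <<'E'
from h import *
print(dish())
f=cam("top")
g=cv2.cvtColor(f[0],cv2.COLOR_BGR2HSV); m=cv2.inRange(g,(0,0,150),(180,40,255))|cv2.inRange(g,(5,110,60),(18,255,190)); m[:145]=0;m[265:]=0;m[:,:140]=0;m[:,250:]=0
m=cv2.morphologyEx(m,cv2.MORPH_CLOSE,np.ones((7,7))); k,c,s=blob(m,(140,145,250,265)); rc=cv2.minAreaRect(np.argwhere(k)[:,::-1].astype(np.float32)); print(rc)
M=R.from_euler('z',0).as_matrix(); w=p2w(f[1],f[2],cv2.boxPoints(rc),.05); e=w[1]-w[0]; e2=w[2]-w[1]; print(np.linalg.norm(e),np.linalg.norm(e2),w.mean(0))
for p in((.538,.424),(.49,.366),(.473,.433)):
    d=np.array(p)-w.mean(0)[:2]; print(d@e[:2]/np.linalg.norm(e), d@e2[:2]/np.linalg.norm(e2))
E
```

```text
(((192.73678588867188, 202.95155334472656), (51.979576110839844, 77.44307708740234), 5.792797088623047), array([[0.417, 0.47 , 0.05 ],
       [0.634, 0.462, 0.05 ],
       [0.622, 0.314, 0.05 ],
       [0.406, 0.324, 0.05 ]]), array([0.52 , 0.392, 0.05 ]))
((185.1887664794922, 200.5179901123047), (67.6937026977539, 83.47941589355469), 5.440331935882568)
0.23467246521489404 0.19383616900139028 [0.52608056 0.41404554 0.05      ]
0.01164729892091327 -0.010823533983095051
-0.03477485170023685 0.05062542774547508
-0.053571313689635226 -0.014904644571437758
```

All potatoes lie well inside the dish, so I'm handing in.

```bash
python3 -c "
from workcell import r
print(r.close_job())"
```

```text
the job is handed in; nothing more can be done
None
```

The job is handed in at about 78 s of robot time: all three big potatoes are in the dish, the cover is shut and locked, the scoop was set down and released on the worktop, and the mug, soap, tub and sponge never moved; the three tiny potatoes were last seen in the bin just before the cover was shut, and the verdict was not shown to me.

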